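# Clamp a sealed battery with the capstan bench clamp

## Task

Set the small sealed battery down gently and upright on the bed of the blue bench clamp, lengthwise between the fence and the jaw, and let go of it. Then wind the red-knobbed capstan clockwise, pushing spoke after spoke, until the jaw holds the battery firmly against the fence; stop as soon as you clearly feel it tighten, because the plastic case must not be squeezed hard. Move the jaw only with the capstan, let go at the end, and leave the jar, mug and meter undisturbed.

Things in the scene. Friction and masses are not known exactly. Their poses are not given: they have to be found in the camera images.
- clamp: Blue bench clamp fixed to the table. Bed 110 (x) x 380 (y) mm, 20 mm thick. Origin at table height under the bed's centre line; z up; the bed reaches from y = -170 (fence end) to y = +210 mm (capstan end). A blue gearbox, 70 x 70 mm, at y = +130 mm, top at z = 98 mm, carries the capstan. The grey jaw slides along y.
- bed (a point): Point on the bed's top face, on the centre line, at y = -60 mm of the clamp; axes as the clamp's. The dark steel fence (80 mm wide, 44 mm high above the bed, 20 mm thick) is bolted to the bed so that its inner face is 60 to 85 mm from this point in -y, different each time; it is not measured and must be felt or seen.
- jaw: Grey jaw plate, 80 mm wide (x), 45 mm high above the bed, sprung (10 N/mm) on a carriage, 30 mm thick (y) in all. Origin at bed height, mid clamping face, which looks to -y of the clamp; axes as the clamp's. Each rad of the capstan moves it 18 mm towards the fence (-y). The robot may not push it (6 N at most). It should end pressing the battery with 10 to 40 N.
- carriage: Grey block behind the jaw plate, 70 mm wide, 18 mm thick, same height as the plate, sliding with the rack; it carries the jaw plate. Origin and axes coincide with the jaw's while nothing is clamped. The robot may not push it either (6 N at most).
- capstan (a joint): Capstan angle, rad; grows clockwise seen from above, closing the jaw. Range -0.1 to 4.9, starts at 0.2 to 0.9. Stiff: turning takes 0.4 N m (5 N at 80 mm radius, about 1 N more while the battery slides); it stays where left, holding up to 22 N at the jaw. Once clamped, each further 1 N at 80 mm radius adds about 4.4 N at the jaw, per 2 mm of push.
- capstan_hub (a point): Centre of the capstan on its upright axis, at the spokes' height: x = 0, y = +130, z = 127 mm of the clamp. Hub radius 26 mm, from 17 mm below to 22 mm above. Four level spokes, round bars 12 mm thick, at 90 degrees, with red ball knobs 28 mm across centred 98 mm from the axis. This point's x axis lies along one spoke and turns with it.
- spoke_knob (a point): Centre of the red knob on the spoke that lies along the hub point's x axis.
- battery: Small sealed battery, black with a yellow band and a grey top, 43 (x) x 97 (y) x 52 mm high, two small tabs at one end of the top (5 mm more), 0.4 to 0.8 kg. Origin at the centre of its underside, z up, y lengthwise. Starts upright on the table, turned up to 70 degrees; goes on the clamp with its length along the clamp's y, either way round. Its case may not be pressed with over 40 N by the jaw.
- jar: Small jar with a red cap, 60 mm diameter, 75 mm high, origin at the centre of its underside. Leave it.
- mug: Blue mug, 80 mm diameter, 90 mm high, with a handle, origin at the centre of its underside. Leave it.
- meter: Yellow multimeter lying flat, 75 x 150 x 35 mm, origin at the centre of its underside. Leave it.
Things that resemble listed ones, but are neither listed nor needed, are in the scene too. Of the things that look like the battery, take the one that is farthest to the robot's left at the start.

How it is judged:
By the outcome, as a careful person would: the job done as asked, in the order asked, and still so for the second after the job is handed in, with the robot touching nothing.
It also fails if it takes over 72 s, if anything falls off the work surface, if the arm or the gripper's body presses on something with over 40 N, if the wrist force passes 120 N, or if a joint passes its speed limit or range.

## Robot

A 6-joint arm with a two-finger parallel gripper is mounted at the origin on the work surface. World frame = base frame: x ahead of the robot, y to its left, z up, the work surface at z = 0. Lengths are in mm, angles in rad, forces in N, time in s.
With the tool pointing down it reaches from about 350 to 775 mm from the base axis. Payload 7.3 kg.
Tool frame: the origin (TCP) lies at the very end of the fingers, on their centre line; the grasp point (between the pads) lies 19 mm behind it; z points along the fingers, y is the line along which they close (so a half turn about z gives the same grasp; the last joint's range is limited). The gripper opens to 92 mm and grips with 3 to 60 N. Pads are 19 mm wide; open, the fingers measure 130 mm over their backs; the gripper's body (75 mm by 190 mm) begins 47 mm behind the grasp point.
Start: joints at [-1.319, 0.342, 1.524, -0, 1.275, -0.146], TCP at [203.404, -484.016, 226.741] pointing down, gripper open.
Joint ranges: [-2.53, 2.53], [-0.77, 2.02], [0.04, 2.7], [-1, 4.14], [0.28, 2.66], [-3.11, 3.11]. Speed limits (rad/s): [2.57, 2.57, 3.14, 3.14, 3.14, 3.14].

## Interface

Orientations are given as [roll, pitch, yaw] about the fixed x, y, z axes, in that order (R = Rz(yaw) Ry(pitch) Rx(roll)).
In Python, from plant import bot gives the robot as it stands.
- The arm moves only by the tool jog_arm, never from a script. Its argument "targets" is a list of rows, each an object with "xyz": the shift along the tool's x, y, z as a fraction of full scale, a list of three; "spin": the turn about the tool's z as a fraction of full scale. In form: [{"xyz": [x, y, z], "spin": spin}, ...]. A call has exactly 10 rows; each row shifts and turns the commanded pose from where the row before left it, along the tool's axes as they then stand; what a row does not reach is not made up. Full scale, the value 1, is 80 mm for a shift and 0.1 rad for a turn. A row lasts 1/8 s, in which the tool goes at most 62.5 mm and 10.7 degrees, less where a joint would pass 70% of its speed; a pose out of reach is approached as far as the arm can. A call with a number of a shift or a turn outside -1 to 1 is refused whole. A call with a gripper value outside its range is refused whole. "gripper" is the opening in per cent of the stroke, from 0 (shut) to 100 (fully open), set as the call begins (left out, the last holds). The fingers move at their own pace and stop on an object; the grip force is fixed at half the most. Time passes only in rows, so rows that do not move let the fingers close, or fill a call up. It gives the time, the measured TCP pose, the force, the opening and the grip force at its end, in the units of the state.
- bot.get_obs(): the state, without advancing time (a new reading comes with each control period).
- bot.capture(name): name is "side" or "top" or "wrist"; returns the picture (400x640x3 uint8, blue, green, red); there is no depth.
- bot.get_calibration(name): a dict with "vfov" (degrees; the focal length in pixels is half the picture's height over the tangent of half this angle, whatever the lens; pixels are square), "cx", "cy" (the principal point, pixels), "eye" and "rotation" of the camera in the world. Camera axes: x right, y down, z forward; pixel columns grow to the right and rows downward; lengths in mm; the calibration is good to about 2 mm. A picture is of the moment at which its call begins: read the wrist's pose just before it. get_calibration takes no time and is no camera call; for the wrist camera it gives the pose at the moment of the call.
- bot.close_job(): hands the job in; it is judged then, once.
The state is a dict: "time": time; "joint_positions": joint angles; "dq": joint speeds; "tau": joint torques, N m; "tool_pos": TCP position; "tcp_rot": TCP orientation; "contact_force": force on the tool from outside, world axes, zero at the start; "moment": the same for the moment, N m; "grip_width": finger opening in mm; "finger_force": force on a finger pad.
Only numpy, scipy, OpenCV 4.12 (cv2) and the standard library are available. Lean on these libraries where they do the work, as an engineer would, in place of code of your own. Each camera call takes 0.05 s, during which the arm holds its last target. There are 200 camera calls.

## Working session

There is one attempt and no reset: what is moved stays moved. The work goes in short steps, Python scripts to look and compute and a tool call to move; the robot and the scene stay as the last step left them, time stands still between calls to the robot, and variables do not carry over. Pictures are saved under pics/ and viewed, at most 10 in all, crops included, and the job is handed in when it is done.

Besides the shell and the picture viewer there is one more tool, called after "Emit:" as a command line: name --argument value ..., lists and objects as JSON in quotes. jog_arm: Moves the arm, as the interface text tells. Shift numbers are shares of 80 mm and turn numbers shares of 0.1 rad, none past 1 either way. Its arguments: {"type":"object","properties":{"targets":{"type":"array","items":{"type":"object","properties":{"xyz":{"type":"array","items":{"type":"number"}},"spin":{"type":"number"}}}},"gripper":{"type":"number"}},"required":["targets"]}

```bash
mkdir -p pics; ls; cat > h.py <<'E'
import numpy as np, cv2
from plant import bot
def cap(n,f):
    im=bot.capture(n); cv2.imwrite(f'pics/{f}.png',im); return im
def K(c,h=400):
    f=h/2/np.tan(np.radians(c['vfov'])/2); return f
def px2w(c,u,v,z):
    f=K(c); d=np.array(c['rotation'])@np.array([(u-c['cx'])/f,(v-c['cy'])/f,1]); e=np.array(c['eye'])
    return e+d*(z-e[2])/d[2]
def w2px(c,p):
    f=K(c); q=np.array(c['rotation']).T@(np.array(p,float)-np.array(c['eye'])); return np.array([c['cx']+f*q[0]/q[2],c['cy']+f*q[1]/q[2]])
E
python3 - <<'E'
from h import *
o=bot.get_obs(); print({k:np.round(v,3).tolist() for k,v in o.items()})
for n in('top','side'):
    c=bot.get_calibration(n); print(n,{k:np.round(v,3).tolist() if not isinstance(v,str) else v for k,v in c.items()})
a=cap('top','top0'); b=cap('side','side0')
E
```

```text
pics
{'time': 0.0, 'joint_positions': [-1.319, 0.343, 1.525, 0.0, 1.275, -0.146], 'dq': [-0.0, 0.001, -0.003, -0.0, 0.001, 0.0], 'tau': [-0.0, -43.124, -24.423, 0.072, 0.056, -0.0], 'tool_pos': [203.325, -483.598, 226.043], 'tcp_rot': [-3.14, -0.0, 0.398], 'contact_force': [0.887, 0.415, -0.221], 'moment': [0.032, -0.021, 0.002], 'finger_force': 0.0, 'grip_width': 91.668}
top {'vfov': 56.192, 'cx': 311.782, 'cy': 199.968, 'eye': [472.318, 8.048, 1083.677], 'rotation': [-3.047, -0.005, -1.568]}
side {'vfov': 42.295, 'cx': 325.899, 'cy': 198.646, 'eye': [510.985, -1083.518, 1387.446], 'rotation': [-2.45, -0.011, -0.047]}
```

```bash
sed -i 's/^def K/from scipy.spatial.transform import Rotation as Ro\ndef RR(c): return Ro.from_euler("xyz",c["rotation"]).as_matrix()\ndef K/; s/np.array(c\[.rotation.\])/RR(c)/g' h.py; cat h.py | head -20
```

```text
import numpy as np, cv2
from plant import bot
def cap(n,f):
    im=bot.capture(n); cv2.imwrite(f'pics/{f}.png',im); return im
from scipy.spatial.transform import Rotation as Ro
def RR(c): return Ro.from_euler("xyz",c["rotation"]).as_matrix()
def K(c,h=400):
    f=h/2/np.tan(np.radians(c['vfov'])/2); return f
def px2w(c,u,v,z):
    f=K(c); d=RR(c)@np.array([(u-c['cx'])/f,(v-c['cy'])/f,1]); e=np.array(c['eye'])
    return e+d*(z-e[2])/d[2]
def w2px(c,p):
    f=K(c); q=RR(c).T@(np.array(p,float)-np.array(c['eye'])); return np.array([c['cx']+f*q[0]/q[2],c['cy']+f*q[1]/q[2]])
```

View pics/top0.png

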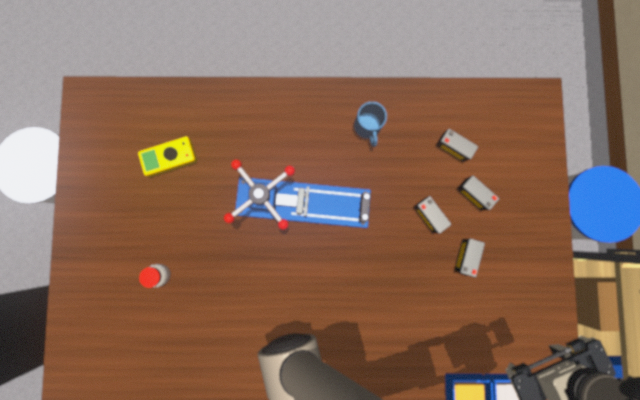

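View pics/side0.png

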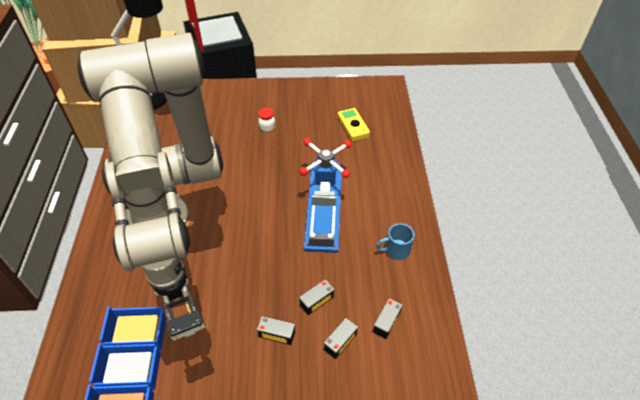

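The top picture shows the clamp with its capstan hub at (259,194) and the fence at (365,207). Jar is at (153,276), mug at (371,117) and meter at (167,156). Battery lookalikes in the top view are A (433,215), B (458,145), C (479,193) and D (470,258). Left of the robot is left in the picture, so A is the one. I'll check it in a close crop.

```bash
python3 - <<'E'
from h import *
im=cv2.imread('pics/top0.png')
a=cv2.resize(im[150:240,210:385],None,fx=4.5,fy=4.5,interpolation=cv2.INTER_CUBIC)
b=cv2.resize(im[185:245,405:505],None,fx=3,fy=3,interpolation=cv2.INTER_CUBIC)
out=np.zeros((a.shape[0]+b.shape[0],a.shape[1],3),np.uint8); out[:a.shape[0]]=a; out[a.shape[0]:,:b.shape[1]]=b
print(out.shape)
cv2.imwrite('pics/crop0.png',out)
c=bot.get_calibration('top')
for n,(u,v),z in [('A',(433,215),52),('B',(458,145),52),('C',(479,193),52),('D',(470,258),52),('hub',(258.5,193),149),('k1',(236,164),127),('k2',(290,171),127),('k3',(283,225),127),('k4',(228,217),127),('fence',(365,207),64),('mug',(371,117),90),('jar',(151,277),75),('jaw',(303,202),65)]: print(n,px2w(c,u,v,z).round(0))
E
```

```text
(585, 788, 3)
A [ 529. -331.   52.]
B [ 726. -407.   52.]
C [ 591. -461.   52.]
D [ 412. -429.   52.]
hub [578. 137. 149.]
k1 [656. 200. 127.]
k2 [638.  60. 127.]
k3 [499.  77. 127.]
k4 [519. 217. 127.]
fence [ 550. -142.   64.]
mug [ 794. -157.   90.]
jar [362. 429.  75.]
jaw [563.  27.  65.]
```

View pics/crop0.png

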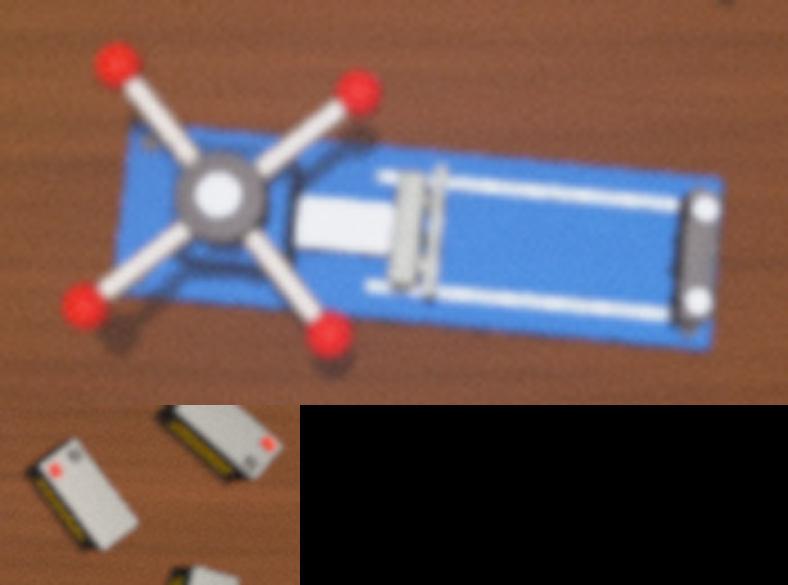

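```bash
cat > m.py <<'E'
from h import *
c=bot.get_calibration('top')
cr=lambda x,y:(210+x/4.5-0.4,150+y/4.5-0.4)
W=lambda x,y,z:px2w(c,*cr(x,y),z)
bed=[W(135,122,20),W(722,177,20),W(710,350,20),W(118,292,20)]
for b in bed: print(b.round(0))
ax=[-55,210,0]
loc=np.array([[55,210],[55,-170],[-55,-170],[-55,210]])
P=np.array(bed)[:,:2]
def fit(loc,P):
    a=loc-loc.mean(0);b=P-P.mean(0);th=np.arctan2((a[:,0]*b[:,1]-a[:,1]*b[:,0]).sum(),(a*b).sum())
    R=np.array([[np.cos(th),-np.sin(th)],[np.sin(th),np.cos(th)]]);t=P.mean(0)-R@loc.mean(0);return th,R,t,(R@loc.T).T+t-P
th,R,t,e=fit(loc,P); print('clamp',th,t,e.round(1))
kn=np.array([W(117,65,127),W(358,92,127),W(330,336,127),W(84,306,127)])[:,:2]
print('hub from knobs',kn.mean(0),'hub pred',R@[0,130]+t,'hubtop',W(218,194,149))
h=kn.mean(0); d=kn-h; print('r',np.linalg.norm(d,axis=1),'ang',np.degrees(np.arctan2(d[:,1],d[:,0])))
tc=lambda p:R.T@(p[:2]-t)
print('fence in top',tc(W(690,195,64)),tc(W(683,322,64)),'base',tc(W(683,195,20)),tc(W(676,322,20)),'outer',tc(W(722,200,64)))
print('jaw face',tc(W(443,170,65)),tc(W(434,298,65)))
cr2=lambda x,y:(405+x/3-.3,185+(y-405)/3-.3)
B=np.array([px2w(c,*cr2(*q),52) for q in[(76,438),(138,523),(105,550),(40,466)]])[:,:2]
print(B.round(0)); l=np.array([[21.5,48.5],[21.5,-48.5],[-21.5,-48.5],[-21.5,48.5]])
th2,_,t2,e=fit(l,B); print('bat',th2,t2,e.round(1))
E
python3 m.py; python3 -c "
from h import *
c=bot.get_calibration('wrist');print(c);o=bot.get_obs();print(o['time'],o['tool_pos'],o['tcp_rot'])"
```

```text
[639. 210.  20.]
[ 605. -164.   20.]
[ 495. -155.   20.]
[531. 219.  20.]
clamp -0.0920218890152855 [565.91958534   7.69318832] [[ 0.6  1.6]
 [-0.2 -3. ]
 [ 0.1 -1.8]
 [-0.5  3.2]]
hub from knobs [578.40047798 139.12439276] hub pred [577.86555444 137.1431548 ] hubtop [578.70903303 138.54930716 149.        ]
r [98.8457876  98.76867445 99.68820308 98.72493356] ang [  38.61136699  -51.12841108 -141.41363908  128.38280588]
fence in top [  35.88803824 -141.85900587] [ -41.54331296 -143.93722329] base [  41.03793722 -143.19424023] [ -39.7300012  -145.39362439] outer [  34.68333386 -161.52001454]
jaw face [36.75750234  9.33547487] [-41.37391931   7.32756557]
[[ 583. -325.]
 [ 504. -380.]
 [ 480. -348.]
 [ 557. -291.]]
bat -0.9377821409697537 [ 530.94980907 -335.88601591] [[-0.   0.2]
 [ 0.1 -2.3]
 [-0.6  1.3]
 [ 0.6  0.9]]
{'vfov': 64.1234748805565, 'cx': 316.7536487754922, 'cy': 194.25997141921596, 'eye': array([ 280.82925004, -451.12517825,  383.67258309]), 'rotation': array([ 2.82770970e+00,  1.38614397e-03, -1.17332048e+00])}
0.1 [ 203.31979142 -483.6629751   226.12494713] [-3.14026863e+00 -2.17442637e-04  3.97785698e-01]
```

Crop confirms A: black case, yellow band, grey top, centre about (433,215), with no other thing farther left. Bed, fence and jaw measured. Moving above the battery.

Emit:
jog_arm --targets '[{"xyz":[0,0,0],"spin":-0.78},{"xyz":[0,0,0],"spin":-0.78},{"xyz":[0,0,0],"spin":-0.78},{"xyz":[0.733,0.155,0],"spin":0},{"xyz":[0.733,0.155,0],"spin":0},{"xyz":[0.733,0.155,0],"spin":0},{"xyz":[0.733,0.155,0],"spin":0},{"xyz":[0.733,0.155,0],"spin":0},{"xyz":[0.733,0.155,0],"spin":0},{"xyz":[0,0,0],"spin":0}]' --gripper 80

```text
time: 1.35
tool_pos: [534.3, -333.4, 225.5]
tcp_rot: [-3.14, -0.001, 0.637]
contact_force: [0.4, -0.0, -0.2]
grip_width: 73.4
finger_force: 0.0
```

```bash
python3 - <<'E'
from h import *
o=bot.get_obs();c=bot.get_calibration('wrist');im=cap('wrist','w1');print(o['time'],o['tool_pos'],o['tcp_rot'],o['grip_width'])
import json;json.dump({k:np.array(v).tolist() for k,v in c.items()},open('w1.json','w'))
p=w2px(c,[531,-336,52]);print(p)
l=np.array([[21.5,48.5],[21.5,-48.5],[-21.5,-48.5],[-21.5,48.5]]);t=-.938;R=np.array([[np.cos(t),-np.sin(t)],[np.sin(t),np.cos(t)]])
for q in l: print(w2px(c,[*(R@q+[531,-336]),52]).round(1))
E
```

```text
1.35 [ 534.27480477 -333.42095819  225.45069582] [-3.14031546e+00 -5.34472819e-04  6.37032907e-01] 73.43157434596957
[317.28244779 177.30300391]
[338.5 131.6]
[336.3 219.3]
[297.9 219.2]
[296.5 131.4]
```

View pics/w1.png

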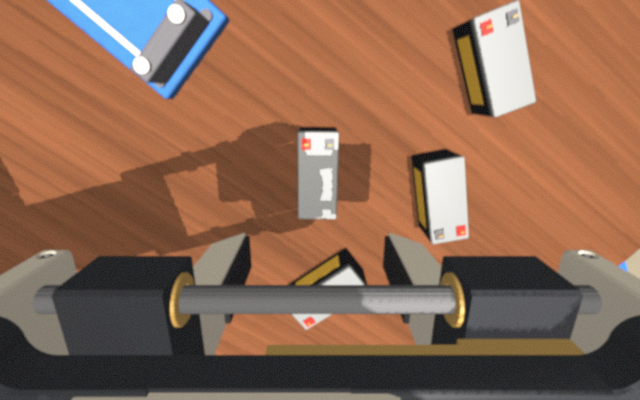

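The wrist view shows the battery's top from (298,133) to (338,219), as predicted, so its centre is (531,-336). Descending to grasp.

Emit:
jog_arm --targets '[{"xyz":[-0.05,0,0.3],"spin":0.04},{"xyz":[0,0,0.5],"spin":0},{"xyz":[0,0,0.5],"spin":0},{"xyz":[0,0,0.5],"spin":0},{"xyz":[0,0,0.4],"spin":0},{"xyz":[0,0,0.25],"spin":0},{"xyz":[0,0,0.12],"spin":0},{"xyz":[0,0,0.06],"spin":0},{"xyz":[0,0,0],"spin":0},{"xyz":[0,0,0],"spin":0}]'

```text
time: 2.65
tool_pos: [528.4, -339.0, 17.2]
tcp_rot: [3.14, -0.0, 0.628]
contact_force: [0.6, -0.3, -1.1]
grip_width: 73.5
finger_force: 0.0
```

Emit:
jog_arm --targets '[{"xyz":[0,0,0],"spin":0},{"xyz":[0,0,0],"spin":0},{"xyz":[0,0,0],"spin":0},{"xyz":[0,0,0],"spin":0},{"xyz":[0,0,0],"spin":0},{"xyz":[0,0,0],"spin":0},{"xyz":[0,0,0],"spin":0},{"xyz":[0,0,-0.3],"spin":0},{"xyz":[0,0,-0.6],"spin":0},{"xyz":[0,0,-0.6],"spin":0}]' --gripper 0

```text
time: 3.9
tool_pos: [527.3, -338.1, 136.2]
tcp_rot: [-3.139, 0.001, 0.628]
contact_force: [1.1, -0.5, -4.4]
grip_width: 43.1
finger_force: 30.0
```

Emit:
jog_arm --targets '[{"xyz":[0.245,-0.264,-0.3],"spin":-0.945},{"xyz":[0.268,-0.24,0],"spin":-0.945},{"xyz":[0.29,-0.214,0],"spin":-0.945},{"xyz":[0.309,-0.186,0],"spin":-0.945},{"xyz":[0.325,-0.156,0],"spin":-0.945},{"xyz":[0.338,-0.124,0],"spin":-0.945},{"xyz":[0.348,-0.092,0],"spin":-0.945},{"xyz":[0.355,-0.059,0],"spin":-0.945},{"xyz":[0.359,-0.025,0],"spin":-0.945},{"xyz":[0,0,0],"spin":0}]'

```text
time: 5.15
tool_pos: [558.0, -79.1, 159.4]
tcp_rot: [-3.139, -0.001, 1.481]
contact_force: [-0.6, -0.3, -4.9]
grip_width: 42.4
finger_force: 30.0
```

```bash
python3 - <<'E'
from h import *
o=bot.get_obs();c=bot.get_calibration('wrist');im=cap('wrist','w2');print(o['time'],o['tool_pos'],o['tcp_rot'],o['contact_force'])
import json;json.dump({k:np.array(v).tolist() for k,v in c.items()},open('w2.json','w'))
E
```

```text
5.15 [558.01549682 -79.12093505 159.38427942] [-3.13941237e+00 -7.02410476e-04  1.48127330e+00] [-0.56624679 -0.33668759 -4.92806059]
```

View pics/w2.png

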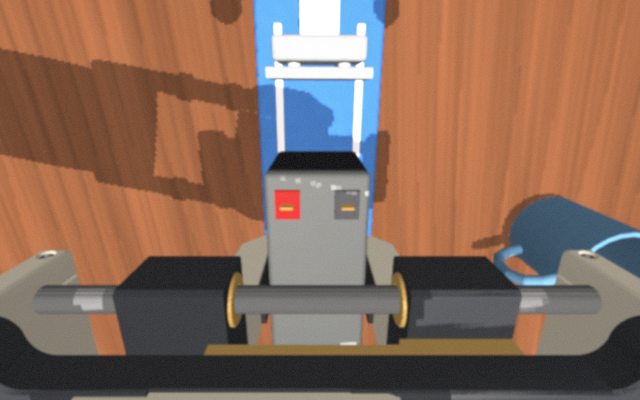

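The wrist view shows the battery held square. Its front top edge is at v=170 (columns 267–369), the jaw's face edge at v≈78 (columns 266–373), and the rails are at 279 and 359, parallel with it.

```bash
python3 - <<'E'
from h import *
import json
c=json.load(open('w2.json')); th=-.092;t=np.array([565.9,7.7]);R=np.array([[np.cos(th),-np.sin(th)],[np.sin(th),np.cos(th)]])
tc=lambda u,v,z:(R.T@(px2w(c,u,v,z)[:2]-t)).round(1)
print('bat front',tc(267,171,194.2),tc(369,171,194.2)); print('jaw',tc(266,78,65),tc(373,78,65)); print('bed edges',tc(260,110,20),tc(382,110,20))
print('tcp',(R.T@(np.array([558.0,-79.1])-t)))
E
```

```text
bat front [-19.8 -33.1] [ 20.5 -33. ]
jaw [-38.1   6. ] [41.3  6.1]
bed edges [-51.6 -19.6] [ 58.3 -19.3]
tcp [  0.10774897 -87.15869658]
```

Emit:
jog_arm --targets '[{"xyz":[0,0.015,0.25],"spin":0},{"xyz":[0,0,0.3],"spin":0},{"xyz":[0,0,0.3],"spin":0},{"xyz":[0,0,0.25],"spin":0},{"xyz":[0,0,0.15],"spin":0},{"xyz":[0,0,0.1],"spin":0},{"xyz":[0,0,0.05],"spin":0},{"xyz":[0,0,0.02],"spin":0},{"xyz":[0,0,0],"spin":0},{"xyz":[0,0,0],"spin":0}]'

```text
time: 6.45
tool_pos: [560.0, -81.3, 47.1]
tcp_rot: [3.141, 0.0, 1.478]
contact_force: [-0.1, 0.7, -4.1]
grip_width: 42.7
finger_force: 30.0
```

Emit:
jog_arm --targets '[{"xyz":[0,0,0.025],"spin":0},{"xyz":[0,0,0.025],"spin":0},{"xyz":[0,0,0.02],"spin":0},{"xyz":[0,0,0.015],"spin":0},{"xyz":[0,0,0.012],"spin":0},{"xyz":[0,0,0.01],"spin":0},{"xyz":[0,0,0],"spin":0},{"xyz":[0,0,0],"spin":0},{"xyz":[0,0,0],"spin":0},{"xyz":[0,0,0],"spin":0}]'

```text
time: 7.7
tool_pos: [559.8, -81.3, 38.2]
tcp_rot: [3.142, 0.0, 1.478]
contact_force: [0.3, -1.4, -4.7]
grip_width: 42.5
finger_force: 30.0
```

Emit:
jog_arm --targets '[{"xyz":[0,0,0.006],"spin":0},{"xyz":[0,0,0.006],"spin":0},{"xyz":[0,0,0.006],"spin":0},{"xyz":[0,0,0],"spin":0},{"xyz":[0,0,0],"spin":0},{"xyz":[0,0,0],"spin":0},{"xyz":[0,0,0],"spin":0},{"xyz":[0,0,0],"spin":0},{"xyz":[0,0,0],"spin":0},{"xyz":[0,0,0],"spin":0}]'

```text
time: 8.95
tool_pos: [559.7, -81.3, 36.7]
tcp_rot: [-3.142, 0.0, 1.478]
contact_force: [0.5, -0.4, -5.4]
grip_width: 42.8
finger_force: 30.0
```

Emit:
jog_arm --targets '[{"xyz":[0,0,0.006],"spin":0},{"xyz":[0,0,0.006],"spin":0},{"xyz":[0,0,0.006],"spin":0},{"xyz":[0,0,0],"spin":0},{"xyz":[0,0,0],"spin":0},{"xyz":[0,0,0],"spin":0},{"xyz":[0,0,0],"spin":0},{"xyz":[0,0,0],"spin":0},{"xyz":[0,0,0],"spin":0},{"xyz":[0,0,0],"spin":0}]'

```text
time: 10.2
tool_pos: [559.8, -81.3, 36.4]
tcp_rot: [3.141, 0.0, 1.478]
contact_force: [-3.1, -0.3, 7.3]
grip_width: 43.2
finger_force: 30.0
```

Emit:
jog_arm --targets '[{"xyz":[0,0,0],"spin":0},{"xyz":[0,0,0],"spin":0},{"xyz":[0,0,0],"spin":0},{"xyz":[0,0,0],"spin":0},{"xyz":[0,0,0],"spin":0},{"xyz":[0,0,-0.1],"spin":0},{"xyz":[0,0,-0.3],"spin":0},{"xyz":[0,0,-0.6],"spin":0},{"xyz":[0,0,-0.6],"spin":0},{"xyz":[0,0,-0.3],"spin":0}]' --gripper 75

```text
time: 11.45
tool_pos: [560.8, -81.5, 190.9]
tcp_rot: [3.137, 0.001, 1.478]
contact_force: [-0.1, 0.6, 0.0]
grip_width: 68.8
finger_force: 0.0
```

```bash
python3 - <<'E'
from h import *
o=bot.get_obs();c=bot.get_calibration('wrist');im=cap('wrist','w3');print(o['time'],o['tool_pos'],o['tcp_rot'],o['joint_positions'])
import json;json.dump({k:np.array(v).tolist() for k,v in c.items()},open('w3.json','w'))
E
```

```text
11.45 [560.7525013  -81.4758046  190.92010357] [3.13676441e+00 9.65749782e-04 1.47834748e+00] [-2.79500248e-01  4.44697811e-01  1.46738500e+00 -5.42424962e-05
  1.22458622e+00 -1.87035454e-01]
```

View pics/w3.png

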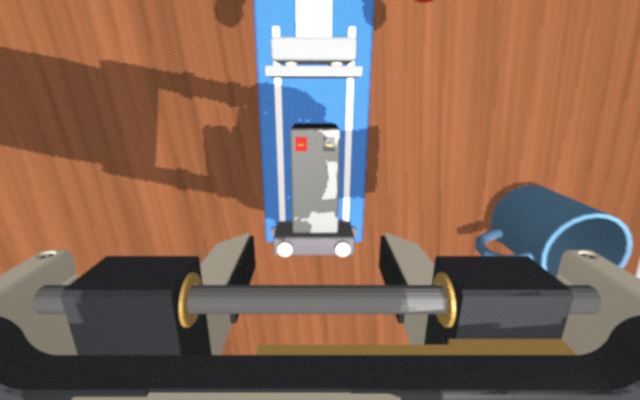

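Battery stands upright and centred on the bed: top at columns 292–338 between the rails at 279 and 350, clear of the fence (v 226) and the jaw (v 72). Now to the capstan with the gripper shut, to push from the CCW side of the near spoke (-141°).

Emit:
jog_arm --targets '[{"xyz":[0.5,-0.08,0],"spin":0},{"xyz":[0.75,-0.1,0],"spin":0},{"xyz":[0.74,-0.12,0],"spin":-0.95},{"xyz":[0,0,0],"spin":-0.95},{"xyz":[0,0,0],"spin":-0.95},{"xyz":[0,0,0],"spin":-0.95},{"xyz":[0,0,0],"spin":-0.95},{"xyz":[0,0,0],"spin":-0.96},{"xyz":[0,0,0],"spin":-0.95},{"xyz":[0,0,0],"spin":-1}]' --gripper 0

```text
time: 12.75
tool_pos: [550.3, 79.5, 187.0]
tcp_rot: [-3.141, -0.0, 2.248]
contact_force: [-0.3, 1.0, -0.2]
grip_width: 0.7
finger_force: 0.0
```

```bash
cat > s.py <<'E'
from h import *
import sys
H=np.array([578.4,138.5])
def st(a=None):
    F=[];M=[];
    o=bot.get_obs(); p=o['tool_pos'][:2]-H; F=o['contact_force'];
    tq=o['moment'][2]+(p[0]*F[1]-p[1]*F[0])/1e3
    psi=o['tcp_rot'][2]
    print('t %.2f pos %s psi %.1f r %.1f phi %.1f F %s Mz %.2f torqueCW %.2f tq_noM %.2f q6 %.2f'%(o['time'],o['tool_pos'].round(1),np.degrees(psi),np.hypot(*p),np.degrees(np.arctan2(p[1],p[0])),F.round(1),o['moment'][2],tq,tq-o['moment'][2],o['joint_positions'][5]))
    return o
E
python3 - <<'E'
from s import *
o=st(); psi=o['tcp_rot'][2]
d=np.array([551.8,78.9])-o['tool_pos'][:2]
print('dx,dy units',(d@[np.cos(psi),np.sin(psi)])/80,(d@[np.sin(psi),-np.cos(psi)])/80,'spin',(psi-2.244)/.1)
E
```

```text
t 12.75 pos [550.3  79.5 187. ] psi 128.8 r 65.4 phi -115.4 F [-0.3  1.  -0.2] Mz -0.02 torqueCW -0.06 tq_noM -0.04 q6 -0.67
dx,dy units -0.01729086197002021 0.009837523221015753 spin 0.03550267852395983
```

Emit:
jog_arm --targets '[{"xyz":[0,0,0.25],"spin":0},{"xyz":[0,0,0.3],"spin":0},{"xyz":[0,0,0.2],"spin":0},{"xyz":[0,0,0.14],"spin":0},{"xyz":[0,0,0.05],"spin":0},{"xyz":[0,0,0],"spin":0},{"xyz":[0.05,0,0],"spin":0},{"xyz":[0.05,0,0],"spin":0},{"xyz":[0,0,0],"spin":0},{"xyz":[0,0,0],"spin":0}]'

```text
time: 14.0
tool_pos: [545.7, 85.8, 112.2]
tcp_rot: [3.141, 0.0, 2.245]
contact_force: [-0.0, 0.1, 0.6]
grip_width: 0.6
finger_force: 0.0
```

```bash
python3 -c "
from s import *
st()"
```

```text
t 14.00 pos [545.7  85.8 112.2] psi 128.6 r 62.0 phi -121.8 F [-0.   0.1  0.6] Mz -0.00 torqueCW -0.01 tq_noM -0.01 q6 -0.66
```

Emit:
jog_arm --targets '[{"xyz":[0.07,0,0],"spin":0},{"xyz":[0.073,-0.016,0],"spin":1},{"xyz":[0.073,-0.016,0],"spin":1},{"xyz":[0.073,-0.016,0],"spin":1},{"xyz":[0.073,-0.016,0],"spin":1},{"xyz":[0.073,-0.016,0],"spin":1},{"xyz":[0.073,-0.016,0],"spin":1},{"xyz":[0.073,-0.016,0],"spin":1},{"xyz":[0.073,-0.016,0],"spin":1},{"xyz":[0.073,-0.016,0],"spin":1}]'

```text
time: 15.25
tool_pos: [518.3, 134.8, 112.2]
tcp_rot: [3.14, 0.002, 1.341]
contact_force: [2.5, -7.4, -0.3]
grip_width: 0.5
finger_force: 3.3
```

```bash
python3 -c "
from s import *
st()"
```

```text
t 15.25 pos [518.3 134.8 112.2] psi 76.8 r 60.2 phi -176.4 F [ 2.5 -7.4 -0.3] Mz -0.04 torqueCW 0.42 tq_noM 0.46 q6 0.34
```

Emit:
jog_arm --targets '[{"xyz":[0.073,-0.014,0],"spin":1},{"xyz":[0.073,-0.014,0],"spin":1},{"xyz":[0.073,-0.014,0],"spin":1},{"xyz":[0.073,-0.014,0],"spin":1},{"xyz":[0.073,-0.014,0],"spin":1},{"xyz":[0.073,-0.014,0],"spin":1},{"xyz":[0.073,-0.014,0],"spin":1},{"xyz":[0.0,0,0],"spin":0},{"xyz":[-0.1,0,0],"spin":0},{"xyz":[-0.1,0,0],"spin":0}]'

```text
time: 16.5
tool_pos: [517.9, 164.7, 112.0]
tcp_rot: [3.142, -0.0, 0.645]
contact_force: [-0.0, 0.4, 0.4]
grip_width: 0.2
finger_force: 0.0
```

```bash
python3 -c "
from s import *
st();cap('top','top1')
im=cv2.imread('pics/top1.png');cv2.imwrite('pics/crop1.png',cv2.resize(im[150:240,210:385],None,fx=4.5,fy=4.5,interpolation=cv2.INTER_CUBIC))"
```

```text
t 16.50 pos [517.9 164.7 112. ] psi 37.0 r 65.9 phi 156.6 F [-0.   0.4  0.4] Mz -0.01 torqueCW -0.04 tq_noM -0.03 q6 1.09
```

View pics/crop1.png

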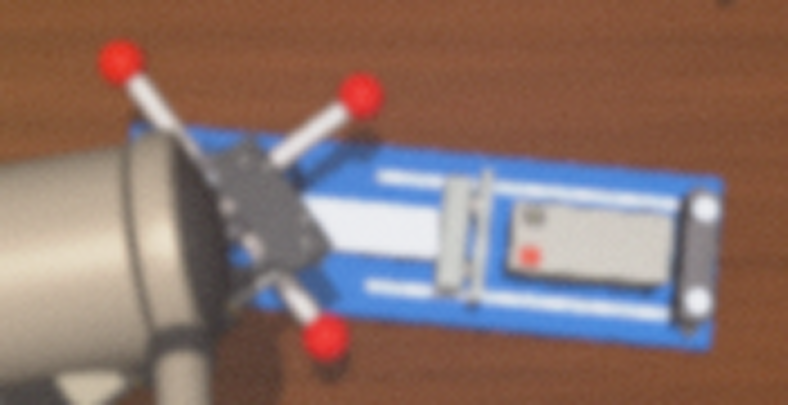

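Jaw moved ~29 mm. Its face is at crop (488,235) and the battery front at (507,240), still upright. About 24 mm remain. Lifting over to the next spoke, now near -143°.

Emit:
jog_arm --targets '[{"xyz":[0,0,-0.4],"spin":0},{"xyz":[0,0,-0.4],"spin":0},{"xyz":[0,0,0],"spin":-0.98},{"xyz":[0,0,0],"spin":-0.98},{"xyz":[0,0,0],"spin":-0.98},{"xyz":[0,0,0],"spin":-0.98},{"xyz":[0,0,0],"spin":-0.98},{"xyz":[0,0,0],"spin":-0.98},{"xyz":[0,0,0],"spin":-0.98},{"xyz":[0,0,0],"spin":-0.98}]'

```text
time: 17.8
tool_pos: [518.2, 164.8, 176.1]
tcp_rot: [3.141, -0.0, 1.432]
contact_force: [0.0, 0.3, -0.1]
grip_width: 0.2
finger_force: 0.0
```

Emit:
jog_arm --targets '[{"xyz":[0,0,0],"spin":-0.98},{"xyz":[0,0,0],"spin":-0.98},{"xyz":[0,0,0],"spin":-0.98},{"xyz":[0,0,0],"spin":-0.98},{"xyz":[0,0,0],"spin":-0.98},{"xyz":[0,0,0],"spin":-0.98},{"xyz":[0,0,0],"spin":-0.98},{"xyz":[0,0,0],"spin":-0.98},{"xyz":[0,0,0],"spin":0},{"xyz":[0,0,0],"spin":0}]'

```text
time: 19.05
tool_pos: [518.3, 164.9, 176.1]
tcp_rot: [3.141, 0.0, 2.21]
contact_force: [0.5, 0.8, 0.3]
grip_width: 0.2
finger_force: 0.0
```

```bash
python3 - <<'E'
from s import *
o=st(); psi=o['tcp_rot'][2]
f=np.radians(-143.2); P=H+58*np.array([np.cos(f),np.sin(f)])+30*np.array([-np.sin(f),np.cos(f)])
d=P-o['tool_pos'][:2]
print(P,'dx,dy units',(d@[np.cos(psi),np.sin(psi)])/80,(d@[np.sin(psi),-np.cos(psi)])/80,'spin',(psi-np.radians(126.8))/.1)
E
```

```text
t 19.05 pos [518.3 164.9 176.1] psi 126.7 r 65.6 phi 156.3 F [0.5 0.8 0.3] Mz 0.02 torqueCW -0.04 tq_noM -0.06 q6 -0.47
[549.92828844  79.73469016] dx,dy units -1.0899722865854593 -0.31826848862989476 spin -0.02590145607836103
```

Emit:
jog_arm --targets '[{"xyz":[-0.54,-0.16,0],"spin":0},{"xyz":[-0.55,-0.16,0],"spin":0},{"xyz":[0,0,0],"spin":0},{"xyz":[0,0,0.25],"spin":0},{"xyz":[0,0,0.3],"spin":0},{"xyz":[0,0,0.2],"spin":0},{"xyz":[0,0,0.05],"spin":0},{"xyz":[0,0,0],"spin":0},{"xyz":[0.09,0,0],"spin":0},{"xyz":[0,0,0],"spin":0}]'

```text
time: 20.3
tool_pos: [545.6, 86.0, 112.7]
tcp_rot: [3.141, 0.0, 2.213]
contact_force: [0.9, -0.1, 0.8]
grip_width: 0.5
finger_force: 0.0
```

Emit:
jog_arm --targets '[{"xyz":[0.04,0,0],"spin":0},{"xyz":[0.04,0,0],"spin":0},{"xyz":[0.073,-0.016,0],"spin":1},{"xyz":[0.073,-0.016,0],"spin":1},{"xyz":[0.073,-0.016,0],"spin":1},{"xyz":[0.036,-0.008,0],"spin":0.5},{"xyz":[0.036,-0.008,0],"spin":0.5},{"xyz":[0.036,-0.008,0],"spin":0.5},{"xyz":[0.036,-0.008,0],"spin":0.5},{"xyz":[0,0,0],"spin":0}]'

```text
time: 21.55
tool_pos: [524.1, 113.1, 112.4]
tcp_rot: [3.142, 0.002, 1.712]
contact_force: [-0.8, -4.3, 2.1]
grip_width: 0.5
finger_force: 2.6
```

```bash
python3 -c "
from s import *
st()"
```

```text
t 21.55 pos [524.1 113.1 112.4] psi 98.1 r 59.9 phi -154.9 F [-0.8 -4.3  2.1] Mz -0.03 torqueCW 0.19 tq_noM 0.21 q6 -0.07
```

Emit:
jog_arm --targets '[{"xyz":[0.029,-0.006,0],"spin":0.4},{"xyz":[0.029,-0.006,0],"spin":0.4},{"xyz":[0.029,-0.006,0],"spin":0.4},{"xyz":[0.029,-0.006,0],"spin":0.4},{"xyz":[0.029,-0.006,0],"spin":0.4},{"xyz":[0.029,-0.006,0],"spin":0.4},{"xyz":[0.029,-0.006,0],"spin":0.4},{"xyz":[0.029,-0.006,0],"spin":0.4},{"xyz":[0.022,-0.004,0],"spin":0.3},{"xyz":[0.022,-0.004,0],"spin":0.3}]'

```text
time: 22.8
tool_pos: [519.0, 134.9, 112.2]
tcp_rot: [-3.139, 0.003, 1.332]
contact_force: [-4.1, -6.6, 5.1]
grip_width: 0.3
finger_force: 3.7
```

```bash
python3 -c "
from s import *
st()"
```

```text
t 22.80 pos [519.  134.9 112.2] psi 76.3 r 59.5 phi -176.5 F [-4.1 -6.6  5.1] Mz 0.05 torqueCW 0.43 tq_noM 0.38 q6 0.35
```

Emit:
jog_arm --targets '[{"xyz":[0.022,-0.004,0],"spin":0.3},{"xyz":[0.022,-0.004,0],"spin":0.3},{"xyz":[0.022,-0.004,0],"spin":0.3},{"xyz":[0.015,-0.003,0],"spin":0.2},{"xyz":[0.015,-0.003,0],"spin":0.2},{"xyz":[0.015,-0.003,0],"spin":0.2},{"xyz":[0.015,-0.003,0],"spin":0.2},{"xyz":[0.015,-0.003,0],"spin":0.2},{"xyz":[0.015,-0.003,0],"spin":0.2},{"xyz":[0.015,-0.003,0],"spin":0.2}]'

```text
time: 24.05
tool_pos: [520.2, 148.8, 111.9]
tcp_rot: [-3.138, 0.004, 1.102]
contact_force: [-7.0, -5.4, 4.4]
grip_width: 0.2
finger_force: 4.0
```

```bash
python3 -c "
from s import *
st();cap('top','top2')
im=cv2.imread('pics/top2.png');cv2.imwrite('pics/crop2.png',cv2.resize(im[170:235,290:385],None,fx=7,fy=7,interpolation=cv2.INTER_CUBIC));st()"
```

```text
t 24.05 pos [520.2 148.8 111.9] psi 63.1 r 59.1 phi 169.9 F [-7.  -5.4  4.4] Mz 0.09 torqueCW 0.48 tq_noM 0.39 q6 0.61
t 24.10 pos [520.2 149.  111.9] psi 63.1 r 59.1 phi 169.8 F [-7.  -5.5  4.4] Mz 0.03 torqueCW 0.42 tq_noM 0.40 q6 0.61
```

View pics/crop2.png

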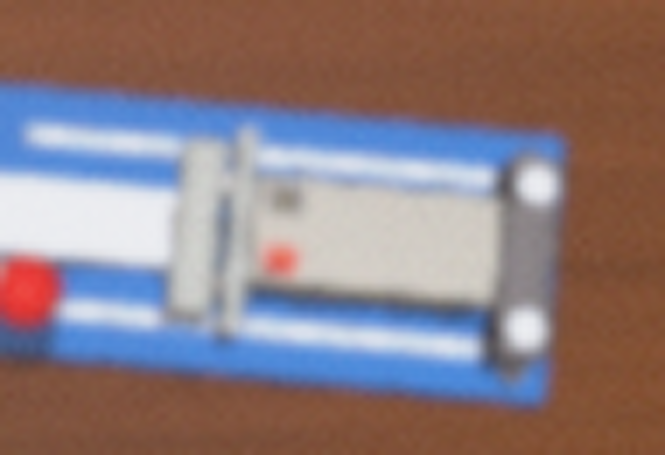

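The jaw face now touches the battery at (245,235), with the plate and carriage gap unchanged. The battery's far end at (500,245) is just short of the fence at (510,245). Small steps from here.

Emit:
jog_arm --targets '[{"xyz":[0.006,-0.001,0],"spin":0.08},{"xyz":[0.006,-0.001,0],"spin":0.08},{"xyz":[0.006,-0.001,0],"spin":0.08},{"xyz":[0.006,-0.001,0],"spin":0.08},{"xyz":[0.006,-0.001,0],"spin":0.08},{"xyz":[0.006,-0.001,0],"spin":0.08},{"xyz":[0.006,-0.001,0],"spin":0.08},{"xyz":[0.006,-0.001,0],"spin":0.08},{"xyz":[0.006,-0.001,0],"spin":0.08},{"xyz":[0.006,-0.001,0],"spin":0.08}]'

```text
time: 25.35
tool_pos: [521.4, 153.5, 111.8]
tcp_rot: [-3.138, 0.005, 1.022]
contact_force: [-7.3, -5.5, 4.2]
grip_width: 0.5
finger_force: 4.1
```

```bash
python3 -c "
from s import *
st()"
```

```text
t 25.35 pos [521.4 153.5 111.8] psi 58.6 r 58.9 phi 165.3 F [-7.3 -5.5  4.2] Mz 0.04 torqueCW 0.46 tq_noM 0.42 q6 0.70
```

Emit:
jog_arm --targets '[{"xyz":[0.005,-0.001,0],"spin":0.06},{"xyz":[0.005,-0.001,0],"spin":0.06},{"xyz":[0.005,-0.001,0],"spin":0.06},{"xyz":[0.005,-0.001,0],"spin":0.06},{"xyz":[0.005,-0.001,0],"spin":0.06},{"xyz":[0.005,-0.001,0],"spin":0.06},{"xyz":[0.005,-0.001,0],"spin":0.06},{"xyz":[0.005,-0.001,0],"spin":0.06},{"xyz":[0.005,-0.001,0],"spin":0.06},{"xyz":[0.005,-0.001,0],"spin":0.06}]'

```text
time: 26.6
tool_pos: [522.6, 157.0, 111.8]
tcp_rot: [-3.138, 0.006, 0.962]
contact_force: [-9.8, -6.9, 5.8]
grip_width: 0.6
finger_force: 5.2
```

```bash
python3 -c "
from s import *
st()"
```

```text
t 26.60 pos [522.6 157.  111.8] psi 55.1 r 58.8 phi 161.6 F [-9.8 -6.9  5.8] Mz 0.05 torqueCW 0.62 tq_noM 0.57 q6 0.76
```

Torque rose from 0.44 to 0.60 N m, so the jaw is tightening at about 10 N. One small further step.

Emit:
jog_arm --targets '[{"xyz":[0.004,-0.001,0],"spin":0.05},{"xyz":[0.004,-0.001,0],"spin":0.05},{"xyz":[0.004,-0.001,0],"spin":0.05},{"xyz":[0.004,-0.001,0],"spin":0.05},{"xyz":[0.004,-0.001,0],"spin":0.05},{"xyz":[0.004,-0.001,0],"spin":0.05},{"xyz":[0.004,-0.001,0],"spin":0.05},{"xyz":[0.004,-0.001,0],"spin":0.05},{"xyz":[0.004,-0.001,0],"spin":0.05},{"xyz":[0.004,-0.001,0],"spin":0.05}]'

```text
time: 27.85
tool_pos: [523.5, 159.7, 111.8]
tcp_rot: [-3.138, 0.007, 0.913]
contact_force: [-10.1, -7.5, 8.3]
grip_width: 0.5
finger_force: 6.2
```

```bash
python3 -c "
from s import *
st()"
```

```text
t 27.85 pos [523.5 159.7 111.8] psi 52.3 r 58.8 phi 158.8 F [-10.1  -7.5   8.3] Mz 0.08 torqueCW 0.71 tq_noM 0.63 q6 0.82
```

Emit:
jog_arm --targets '[{"xyz":[0.004,-0.001,0],"spin":0.05},{"xyz":[0.004,-0.001,0],"spin":0.05},{"xyz":[0.004,-0.001,0],"spin":0.05},{"xyz":[0.004,-0.001,0],"spin":0.05},{"xyz":[0.004,-0.001,0],"spin":0.05},{"xyz":[0.004,-0.001,0],"spin":0.05},{"xyz":[0,0,0],"spin":0},{"xyz":[0,0,0],"spin":0},{"xyz":[0,0,0],"spin":0},{"xyz":[0,0,0],"spin":0}]'

```text
time: 29.1
tool_pos: [524.2, 161.4, 111.8]
tcp_rot: [-3.138, 0.008, 0.883]
contact_force: [-11.2, -8.9, 7.7]
grip_width: 0.4
finger_force: 6.7
```

```bash
python3 -c "
from s import *
st()"
```

```text
t 29.10 pos [524.2 161.4 111.8] psi 50.6 r 58.8 phi 157.1 F [-11.2  -8.9   7.7] Mz 0.11 torqueCW 0.85 tq_noM 0.74 q6 0.85
```

Torque is now about 0.8 N m, some 20 N at the jaw: clearly tight. Backing off and lifting clear.

Emit:
jog_arm --targets '[{"xyz":[-0.03,0,0],"spin":0},{"xyz":[-0.06,0,0],"spin":0},{"xyz":[-0.1,0,0],"spin":0},{"xyz":[-0.05,0,0],"spin":0},{"xyz":[0,0,0],"spin":0},{"xyz":[0,0,-0.3],"spin":0},{"xyz":[0,0,-0.5],"spin":0},{"xyz":[0,0,-0.5],"spin":0},{"xyz":[-0.5,-0.5,0],"spin":0},{"xyz":[-0.5,-0.5,0],"spin":0}]'

```text
time: 30.35
tool_pos: [401.9, 137.3, 216.3]
tcp_rot: [3.141, -0.001, 0.882]
contact_force: [-0.3, 0.2, 0.1]
grip_width: 0.4
finger_force: 0.0
```

```bash
python3 -c "
from s import *
st();cap('top','top3')
im=cv2.imread('pics/top3.png');cv2.imwrite('pics/crop3.png',cv2.resize(im[170:235,290:385],None,fx=7,fy=7,interpolation=cv2.INTER_CUBIC));st()"
```

```text
t 30.35 pos [401.9 137.3 216.3] psi 50.5 r 176.5 phi -179.6 F [-0.3  0.2  0.1] Mz -0.02 torqueCW -0.05 tq_noM -0.04 q6 0.84
t 30.40 pos [392.9 136.7 214.5] psi 50.6 r 185.6 phi -179.4 F [-7.3  0.8 -1. ] Mz 0.01 torqueCW -0.15 tq_noM -0.16 q6 0.84
```

View pics/crop3.png

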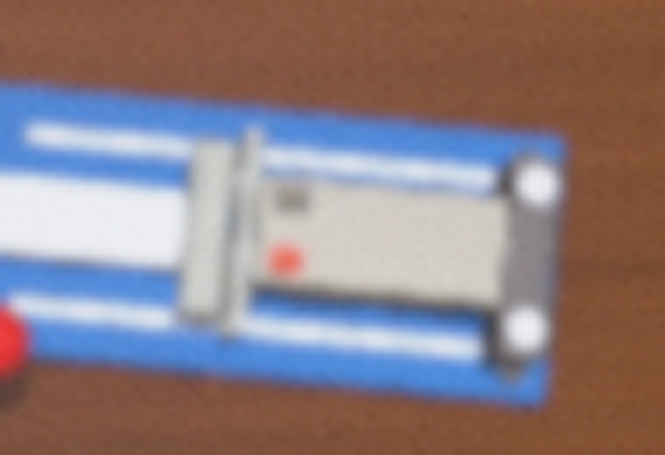

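The battery is seated against the fence at (507,245), with the jaw on it at (255,235). The plate-to-carriage gap has narrowed, so the spring is loaded, and the gripper is clear. Letting the arm settle, then handing in.

Emit:
jog_arm --targets '[{"xyz":[0,0,0],"spin":0},{"xyz":[0,0,0],"spin":0},{"xyz":[0,0,0],"spin":0},{"xyz":[0,0,0],"spin":0},{"xyz":[0,0,0],"spin":0},{"xyz":[0,0,0],"spin":0},{"xyz":[0,0,0],"spin":0},{"xyz":[0,0,0],"spin":0},{"xyz":[0,0,0],"spin":0},{"xyz":[0,0,0],"spin":0}]'

```text
time: 31.65
tool_pos: [402.8, 137.3, 216.1]
tcp_rot: [3.141, 0.0, 0.882]
contact_force: [0.5, 0.6, -0.5]
grip_width: 0.4
finger_force: 0.0
```

```bash
python3 -c "
from s import *
st();print(bot.close_job())"
```

```text
t 31.65 pos [402.8 137.3 216.1] psi 50.6 r 175.6 phi -179.6 F [ 0.5  0.6 -0.5] Mz -0.03 torqueCW -0.13 tq_noM -0.10 q6 0.84
the job is handed in; nothing more can be done
None
```

The battery is upright on the clamp bed, held against the fence by the jaw at about 20 N (estimated from the capstan torque); the arm is clear, and the job was handed in at 31.7 s, with no verdict returned.

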